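# Find the hidden release notch and open the sample store

## Task

The white sample store is opened by a release hidden somewhere along its blue front ledge: sweep a closed fingertip along the top of the ledge until it dips into the sprung cover of the notch, then press down inside the notch to the stop so that the sample drawer in the left end comes out, and take the hand away. Do not work the drawer itself, pick nothing up, and leave the vials, the jar, the tape, the remote control and the mirror on top of the store where they are.

Things in the scene. Friction and masses are not known exactly. Their poses are not given: they have to be found in the camera images.
- store: White sample store, fixed to the worktop, 170 mm deep (x) x 352 mm long (y) x 84 mm high. Origin: centre of its underside; x points from the front ledge to the back, y along its length to the left end, z up. The housing takes the rear 121 mm; in front of it, 24 mm lower, runs the blue ledge. A notch in the ledge is hidden by a flush, sprung cover of the same blue.
- ledge_mid (a point): Middle of the ledge's top, 60 mm above the worktop; axes as the store's. The free ledge is flat, 48 mm wide in x (the housing's wall stands 24 mm behind this point) and 156 mm long in y, between white end blocks 3 mm proud. The notch is 52 mm long in y, as wide as the ledge; its middle is anywhere within 48 mm of this point either way in y. All the rest of the ledge is rigid.
- flap (a joint): How far the notch's sprung cover is pushed in relative to the release key under it, m: 0 flush (untouched), 0.009 fully in, resting on the key. It gives from about 1 N and takes 2 N when fully in; let go, it springs back up to the key's level.
- key (a joint): How far the release key under the cover is pressed down, m: 0 as found, 0.009 at its stop (the fingertip is then 18 mm below the ledge). It takes about 8 N, pressed through the cover, and does not spring back.
- drawer (a joint): How far the sample drawer is out, m: 0 shut, 0.045 fully out. A linkage moves it five times as far as the key.
- drawer_end (a point): Middle of the drawer's opening in the left (+y) end of the store, 50 mm above the worktop; axes as the store's. The grey drawer front is 86 x 40 mm and comes out along +y.
- amber_vial: Loose amber vial with a white cap, 32 mm across, 75 mm high; origin under its centre. Leave alone.
- white_vial: Loose white vial with a blue cap, 36 mm across, 85 mm high; origin under its centre. Leave alone.
- remote: Loose black remote control with a red button, 95 x 45 x 20 mm; origin under its centre. Leave alone.
- tape: Loose roll of orange tape lying flat, 92 mm across, 24 mm high; origin under its centre. Leave alone.
- jar: Loose clear plastic jar, 70 mm across, 84 mm high; origin under its centre. Leave alone.
- mirror: Loose dental mirror, 168 x 22 x 13 mm, lying along y on top of the store's housing; origin under its centre. Leave alone.

How it is judged:
By the outcome, as a careful person would: the job done as asked, in the order asked, and still so for the second after the job is handed in, with the robot touching nothing.
It also fails if it takes over 58 s, if anything falls off the work surface, if the arm or the gripper's body presses on something with over 40 N, if the wrist force passes 120 N, or if a joint passes its speed limit or range.

## Robot

A 7-joint arm with a two-finger parallel gripper is mounted at the origin on the work surface; the furniture and walls round the work are solid. World frame = base frame: x ahead of the robot, y to its left, z up, the work surface at z = 0. Lengths are in m, angles in rad, forces in N, time in s.
With the tool pointing down it reaches from about 0.425 to 0.925 m from the base axis. Payload 6.8 kg.
Tool frame: the origin (TCP) lies midway between the tips of the shut fingers; the grasp point (between the pads) lies 19 mm behind it (grip_point_offset is the distance from the TCP to the grasp point, in m); y points along the fingers, x is the direction in which the jaws open and shut, and the axes are right-handed (so a half turn about y gives the same grasp; the last joint's range is limited). The gripper opens to 85 mm and grips with 20 to 120 N. Pads are 22 mm wide; open, the fingers measure 114 mm over their backs; the gripper's body (76 mm by 85 mm) begins 54 mm behind the grasp point. The pads swing forward as they close: fully open they stand 13 mm farther back than shut.
Start: joints at [-1.326, 0.477, 0.022, 1.555, -0.011, 1.109, -0.083], TCP at [0.233, 0.633, 0.231] pointing down, gripper open.
Joint ranges: [-2.96, 2.96], [-0.34, 2.1], [-1.41, 1.46], [0.24, 2.44], [-1.37, 4.51], [0.17, 1.92], [-2.96, 2.96]. Speed limits (rad/s): [2.39, 2.39, 3.14, 3.14, 3.14, 3.14, 3.14].

## Interface

Orientations are given as a unit quaternion [w, x, y, z].
In Python, from station import get_obs, read_camera, hand_in, grip_point_offset gives the robot as it stands.
- The arm moves only by the tool play_rows, never from a script. Its argument "increments" is a list of rows, each a list of 2 entries, a list of its own where there are three numbers: the shift along the tool's x, y, z in m, then the turn, a rotation vector about the tool's x, y, z in degrees. In form: [[[tx, ty, tz], [ax, ay, az]], ...]. A call has 1 to 20 rows; each row shifts and turns the commanded pose from where the row before left it, along the tool's axes as they then stand; what a row does not reach is not made up. A row lasts 1/12 s, in which the tool goes at most 41.7 mm and 7.16 degrees, less where a joint would pass 70% of its speed; a pose out of reach is approached as far as the arm can. A call with a gripper value outside its range is refused whole. "gripper" is the finger opening in m, from 0 to 0.0854, set as the call begins (left out, the last holds). The fingers move at their own pace and stop on an object; "grip_force" is the grip in N (left out, the last holds). Time passes only in rows, so rows that do not move let the fingers close. It gives the time, the measured TCP pose, the force and the opening at its end, in the units of the state.
- get_obs(): the state, without advancing time (a new reading comes with each control period).
- read_camera(name): name is "scene" or "top"; returns a dict with "color" (480x640x3 uint8, red, green, blue), "range_z" (480x640 float32, m along the optical axis (not along the pixel's ray), 0 where there is no reading), "intrinsics" (3x3 intrinsics, pixels), "dist_coeffs" ([k1, k2, p1, p2, k3] as OpenCV has them; the pictures are not rectified), "R" (3x3) and "t" (3): a world point X has camera coordinates R X + t. Camera axes: x right, y down, z forward; pixel columns grow to the right and rows downward; lengths in m; the calibration is good to about 2 mm. A picture is of the moment at which its call begins.
- hand_in(): hands the job in, once; it reports no verdict.
The state is a dict: "t": time; "q": joint angles; "joint_vel": joint speeds; "joint_torque": joint torques, N m; "eef_pos": TCP position; "tool_rot": TCP orientation; "contact_force": force on the tool from outside, world axes, zero at the start; "torque": the same for the moment, N m; "gripper_width": opening from 0.0 (shut) to 1.0 (fully open).
Only numpy, scipy, OpenCV 4.12 (cv2) and the standard library are available. Lean on these libraries where they do the work, as an engineer would, in place of code of your own. Each camera call takes 0.05 s, during which the arm holds its last target. There are 200 camera calls.

## Working session

There is one attempt and no reset: what is moved stays moved. The work goes in short steps, Python scripts to look and compute and a tool call to move; the robot and the scene stay as the last step left them, time stands still between calls to the robot, and variables do not carry over. Pictures are saved under pics/ and viewed, about 8 in all and at most 12, crops included, and the job is handed in when it is done.

Besides the shell and the picture viewer there is one more tool, called after "Emit:" as a command line: name --argument value ..., lists and objects as JSON in quotes. play_rows: Moves the arm, as the interface text tells. Its arguments: {"type":"object","properties":{"increments":{"type":"array","items":{"type":"array"}},"gripper":{"type":"number"},"grip_force":{"type":"number"}},"required":["increments"]}

```bash
mkdir -p pics
python3 - <<'E'
from station import *
import cv2,numpy as np
o=get_obs();print({k:np.round(v,4) for k,v in o.items()},grip_point_offset)
for n in("scene","top"):
    c=read_camera(n);np.savez(n+"0.npz",**c)
    cv2.imwrite(f"pics/{n}0.png",c["color"][...,::-1]);print(n,c["intrinsics"],c["dist_coeffs"],c["R"],c["t"])
E
```

```text
{'t': np.float64(0.0), 'q': array([-1.3261,  0.4778,  0.0223,  1.5564, -0.0115,  1.1093, -0.0831]), 'joint_vel': array([ 0.0018, -0.0002,  0.0027, -0.0011, -0.0001, -0.0012, -0.0006]), 'joint_torque': array([-1.10000e-03, -5.96435e+01,  1.60740e+00, -2.81207e+01,
        1.25000e-02,  9.30000e-03, -0.00000e+00]), 'eef_pos': array([0.2331, 0.6329, 0.2304]), 'tool_rot': array([-0.5796,  0.5804,  0.404 , -0.405 ]), 'contact_force': array([-0.1744,  0.6504, -0.3391]), 'torque': array([-0.0039,  0.016 , -0.0434]), 'gripper_width': np.float64(0.9984)} 0.0187
scene [[480.35645272   0.         314.16123309]
 [  0.         480.35645272 244.29032967]
 [  0.           0.           1.        ]] [0.03901554 0.         0.         0.         0.        ] [[ 8.47638521e-01 -5.30574066e-01  3.14643740e-04]
 [-3.80361405e-01 -6.08073881e-01 -6.96829503e-01]
 [ 3.69910989e-01  5.90539851e-01 -7.17236742e-01]] [-0.43959037  0.26152103  0.95573952]
top [[442.12812605   0.         326.39528334]
 [  0.         442.12812605 239.40811347]
 [  0.           0.           1.        ]] [0.01770708 0.         0.         0.         0.        ] [[-0.01709772 -0.99982516 -0.00757055]
 [-0.98696522  0.01808866 -0.15991392]
 [ 0.16002291  0.00473771 -0.98710193]] [0.00418168 0.53082315 1.20662802]
```

View pics/scene0.png

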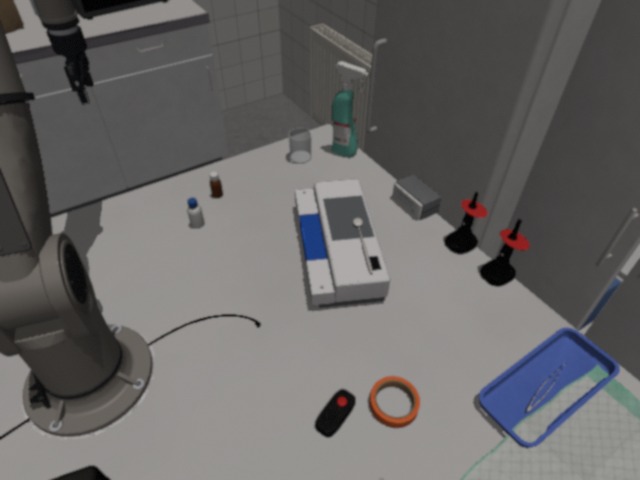

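View pics/top0.png

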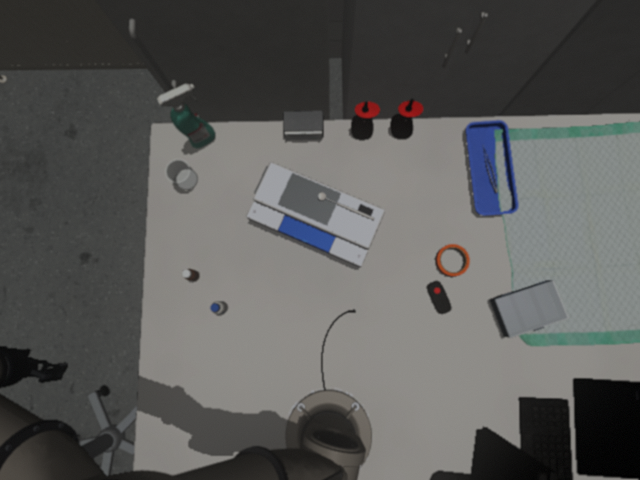

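The scene view shows the store centrally, with the blue ledge at about (314,238). In the top view the ledge is at about (306,233), and its left end (+y) is toward image left.

```bash
cat > h.py <<'E'
import numpy as np,cv2
def ray(c,px):
    u=cv2.undistortPoints(np.array(px,float).reshape(-1,1,2),c["intrinsics"],c["dist_coeffs"]).reshape(-1,2)
    d=np.c_[u,np.ones(len(u))]@c["R"]; return -c["R"].T@c["t"],d
def onz(c,px,z):
    o,d=ray(c,px); return o+d*((z-o[2])/d[:,2])[:,None]
E
python3 - <<'E'
from h import *
for n,box in(("scene",(280,180,350,300)),("top",(240,190,380,270))):
    c=np.load(n+"0.npz");im=c["color"];hsv=cv2.cvtColor(im,cv2.COLOR_RGB2HSV)
    m=cv2.inRange(hsv,(105,120,40),(130,255,255));k=np.zeros_like(m);x0,y0,x1,y1=box;k[y0:y1,x0:x1]=255;m&=k
    ys,xs=np.nonzero(m)
    P=onz(c,np.c_[xs,ys],.06)
    r=cv2.minAreaRect((P[:,:2]*1000).astype(np.float32));print(n,len(xs),r,cv2.boxPoints(r).round(1).tolist(), P.mean(0).round(4))
    z=c["range_z"][ys,xs];u=cv2.undistortPoints(np.c_[xs,ys].astype(float).reshape(-1,1,2),c["intrinsics"],c["dist_coeffs"]).reshape(-1,2)
    W=(np.c_[u,np.ones(len(u))]*z[:,None]-c["t"])@c["R"];print("depth pts",np.median(W,0).round(4),W.std(0).round(4))
E
```

```text
scene 915 ((545.866943359375, 53.9024543762207), (149.41151428222656, 49.50122833251953), 65.31398010253906) [[492.20001220703125, -3.5999999046325684], [537.2000122070312, -24.299999237060547], [599.5999755859375, 111.4000015258789], [554.5999755859375, 132.10000610351562]] [0.5445 0.0504 0.06  ]
depth pts [0.5443 0.0497 0.0597] [0.0327 0.0558 0.0465]
top 936 ((546.747802734375, 50.88803482055664), (152.23387145996094, 48.70548629760742), 65.40438079833984) [[492.8999938964844, -8.199999809265137], [537.2000122070312, -28.5], [600.5999755859375, 110.0], [556.2999877929688, 130.1999969482422]] [0.5465 0.0506 0.06  ]
depth pts [0.5469 0.0511 0.0591] [0.0244 0.0405 0.0563]
```

```bash
cat >> h.py <<'E'
from scipy.spatial.transform import Rotation as Ro
from station import get_obs
M=np.array([.5463,.0507,.06]);a=np.radians(65.36);Y=np.array([np.cos(a),np.sin(a),0]);X=np.array([Y[1],-Y[0],0]);S=np.c_[X,Y,[0,0,1]]
def st():
    o=get_obs();R=Ro.from_quat(o["tool_rot"],scalar_first=True).as_matrix();p=np.array(o["eef_pos"])
    print("t",o["t"].round(2),"pos",p.round(4),"store xyz mm",((p-M)@S*1000).round(1),"F(store)",(np.array(o["contact_force"])@S).round(2),"w",round(float(o["gripper_width"]),3))
    return o,R,p
def goal(s,tool_x):  # s store coords mm rel ledge_mid
    o,R,p=st(); ty=np.array([0,0,-1.]);G=np.c_[tool_x,ty,np.cross(tool_x,ty)]
    g=M+S@(np.array(s)/1000)
    print("shift in tool axes mm",((g-p)@R*1000).round(1),"in goal-tool axes",((g-p)@G*1000).round(1),"rotvec deg",np.degrees(Ro.from_matrix(R.T@G).as_rotvec()).round(2))
E
python3 - <<'E'
from h import *
o,R,p=st();print(R.round(3)); print((R.T@S).round(3))
for v in (X,-X,Y,-Y): goal([-3,60,60],v)
# loose things
for n in("top",):
    c=np.load(n+"0.npz")
    print(onz(c,[[190,274]],.075),onz(c,[[218,307]],.085),onz(c,[[185,180]],.084))
E
```

```text
Traceback (most recent call last):
  File "h.py", line 12, in st
    print("t",o["t"].round(2),"pos",p.round(4),"store xyz mm",((p-M)@S*1000).round(1),"F(store)",(np.array(o["contact_force"])@S).round(2),"w",round(float(o["gripper_width"]),3))
              ^^^^^^^^^^^^
AttributeError: 'float' object has no attribute 'round'
```

```bash
sed -i 's/o\["t"\].round(2)/round(float(o["t"]),2)/' h.py
python3 - <<'E'
from h import *
o,R,p=st();print(R.round(3)); print((R.T@S).round(3))
for v in (X,-X,Y,-Y): goal([-3,60,60],v)
c=np.load("top0.npz")
print(onz(c,[[190,274]],.075),onz(c,[[218,307]],.085),onz(c,[[185,180]],.084))
E
```

```text
t 0.1 pos [0.2331 0.6329 0.2304] store xyz mm [-527.5  398.6  170.4] F(store) [-0.1  -0.73 -0.31] w 1.005
[[ 0.346 -0.    -0.938]
 [ 0.938 -0.002  0.346]
 [-0.002 -1.    -0.   ]]
[[-0.077  0.997 -0.002]
 [ 0.    -0.002 -1.   ]
 [-0.997 -0.077 -0.   ]]
t 0.1 pos [0.2331 0.6329 0.2304] store xyz mm [-527.5  398.6  170.4] F(store) [-0.1  -0.73 -0.31] w 1.005
shift in tool axes mm [-377.9  111.1 -496.8] in goal-tool axes [ 524.5  110.4 -338.6] rotvec deg [ 8.000e-02  9.443e+01 -7.000e-02]
t 0.1 pos [0.2331 0.6329 0.2304] store xyz mm [-527.5  398.6  170.4] F(store) [-0.1  -0.73 -0.31] w 1.005
shift in tool axes mm [-377.9  111.1 -496.8] in goal-tool axes [-524.5  110.4  338.6] rotvec deg [-7.000e-02 -8.557e+01 -8.000e-02]
t 0.1 pos [0.2331 0.6329 0.2304] store xyz mm [-527.5  398.6  170.4] F(store) [-0.1  -0.73 -0.31] w 1.005
shift in tool axes mm [-377.9  111.1 -496.8] in goal-tool axes [-338.6  110.4 -524.5] rotvec deg [ 0.01  4.43 -0.09]
t 0.1 pos [0.2331 0.6329 0.2304] store xyz mm [-527.5  398.6  170.4] F(store) [-0.1  -0.73 -0.31] w 1.005
shift in tool axes mm [-377.9  111.1 -496.8] in goal-tool axes [338.6 110.4 524.5] rotvec deg [-1.4000e-01 -1.7557e+02 -2.0000e-02]
[[0.43711252 0.36705938 0.075     ]] [[0.34686467 0.28642819 0.085     ]] [[0.69942427 0.38656636 0.084     ]]
```

Emit:
play_rows --increments '[[[0,0,0],[0,4.43,0]],[[-9,0,-15],[0,0,0]],[[-19,0,-29],[0,0,0]],[[-19,0,-29],[0,0,0]],[[-19,0,-29],[0,0,0]],[[-19,0,-29],[0,0,0]],[[-19,0,-29],[0,0,0]],[[-19,0,-29],[0,0,0]],[[-19,0,-29],[0,0,0]],[[-19,0,-29],[0,0,0]],[[-19,0,-29],[0,0,0]],[[-19,0,-29],[0,0,0]],[[-19,0,-29],[0,0,0]],[[-19,0,-29],[0,0,0]],[[-19,0,-29],[0,0,0]],[[-19,0,-29],[0,0,0]],[[-19,0,-29],[0,0,0]],[[-19,0,-29],[0,0,0]],[[-12,0,-25],[0,0,0]],[[0,0,0],[0,0,0]]]' --gripper 0 --grip_force 30

```text
t: 1.77
eef_pos: [0.6409, -0.0076, 0.2312]
tool_rot: [-0.595, 0.599, 0.378, -0.379]
contact_force: [0.5, -0.3, 0.3]
gripper_width: 0.0
```

Run:
```python
from h import *
goal([-3,62,15],Y)
```

```text
t 1.77 pos [ 0.6409 -0.0076  0.2312] store xyz mm [110.3 -13.6 171.2] F(store) [ 0.56 -0.03  0.35] w 0.0
shift in tool axes mm [ 75.  155.3 114.8] in goal-tool axes [ 75.6 156.2 113.3] rotvec deg [ 0.26 -0.61 -0.24]
```

I sent that move in mm instead of metres, so the rows were clipped to their maximum. It stayed at height and nothing was touched. From here on I'll use metres.

Emit:
play_rows --increments '[[[0.0,0,0.0],[0,0,0]],[[0.012,0,0.019],[0.13,-0.3,-0.12]],[[0.012,0,0.019],[0.13,-0.3,-0.12]],[[0.013,0,0.019],[0,0,0]],[[0.013,0,0.019],[0,0,0]],[[0.013,0,0.019],[0,0,0]],[[0.012,0,0.019],[0,0,0]],[[0,0.02,0],[0,0,0]],[[0,0.03,0],[0,0,0]],[[0,0.03,0],[0,0,0]],[[0,0.03,0],[0,0,0]],[[0,0.01,0],[0,0,0]],[[0,0,0],[0,0,0]],[[0,0,0],[0,0,0]],[[0,0,0],[0,0,0]]]'

```text
t: 3.02
eef_pos: [0.5654, 0.1189, 0.1137]
tool_rot: [0.595, -0.591, -0.386, 0.384]
contact_force: [0.2, -0.3, -0.1]
gripper_width: 0.002
```

Run:
```python
from h import *
from station import read_camera
goal([-3,62,2],Y)
a=read_camera("scene");b=read_camera("top")
A=cv2.resize(a["color"][120:320,220:420],(400,400),interpolation=2);B=cv2.resize(b["color"][130:330,200:400],(400,400),interpolation=2)
cv2.imwrite("pics/c1.png",np.hstack([A,B])[...,::-1])
```

```text
t 3.02 pos [0.5654 0.1189 0.1137] store xyz mm [-11.   69.9  53.7] F(store) [ 0.33 -0.22 -0.1 ] w 0.002
shift in tool axes mm [-8.3 51.6 -8.1] in goal-tool axes [-7.9 51.7 -8. ] rotvec deg [-0.15  0.62  0.35]
```

View pics/c1.png

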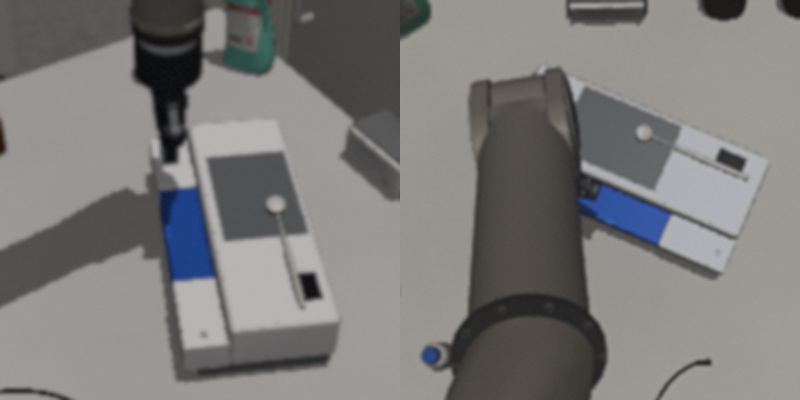

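The crop at left shows the shut fingertip above the left end of the ledge, around (170,160), and the mirror lying undisturbed on the housing. Next I'll descend slowly to touch.

Emit:
play_rows --increments '[[[-0.004,0.01,-0.003],[-0.15,0.6,0.35]],[[-0.004,0.015,-0.003],[0,0,0]],[[0,0.012,0],[0,0,0]],[[0,0.006,0],[0,0,0]],[[0,0,0],[0,0,0]],[[0,0,0],[0,0,0]],[[0,0,0],[0,0,0]]]'

```text
t: 3.7
eef_pos: [0.5668, 0.1088, 0.0693]
tool_rot: [0.595, -0.595, -0.381, 0.383]
contact_force: [0.9, 0.6, 1.0]
gripper_width: 0.002
```

Run:
```python
from h import *
goal([-5,62,0],Y)
```

```text
t 3.7 pos [0.5668 0.1088 0.0693] store xyz mm [-5.6 61.3  9.3] F(store) [0.59 0.92 0.96] w 0.002
shift in tool axes mm [ 0.7  9.3 -0.6] in goal-tool axes [ 0.7  9.3 -0.6] rotvec deg [-0.08  0.   -0.08]
```

Emit:
play_rows --increments '[[[0,0.004,0],[0,0,0]],[[0,0.003,0],[0,0,0]],[[0,0.001,0],[0,0,0]],[[0,0.001,0],[0,0,0]],[[0,0.001,0],[0,0,0]],[[0,0,0],[0,0,0]],[[0,0,0],[0,0,0]]]'

```text
t: 4.28
eef_pos: [0.5663, 0.1086, 0.0601]
tool_rot: [0.596, -0.595, -0.381, 0.383]
contact_force: [-5.5, -0.8, 12.1]
gripper_width: 0.002
```

Contact at z=60.1 mm on a rigid part. Sweeping toward −y.

Emit:
play_rows --increments '[[[-0.003,0,0],[0,0,0]],[[-0.003,0,0],[0,0,0]],[[-0.003,0,0],[0,0,0]],[[-0.003,0,0],[0,0,0]],[[0,0,0],[0,0,0]]]'

```text
t: 4.7
eef_pos: [0.563, 0.0986, 0.0601]
tool_rot: [0.595, -0.595, -0.382, 0.381]
contact_force: [0.8, 2.1, 6.2]
gripper_width: -0.0
```

Emit:
play_rows --increments '[[[-0.003,0,0],[0,0,0]],[[-0.003,0,0],[0,0,0]],[[-0.003,0,0],[0,0,0]],[[-0.003,0,0],[0,0,0]],[[0,0,0],[0,0,0]]]'

```text
t: 5.12
eef_pos: [0.558, 0.0876, 0.0601]
tool_rot: [0.595, -0.595, -0.382, 0.381]
contact_force: [1.5, 3.2, 5.9]
gripper_width: 0.001
```

Emit:
play_rows --increments '[[[-0.003,0.001,0],[0,0,0]],[[-0.003,0,0],[0,0,0]],[[-0.003,0,0],[0,0,0]],[[-0.003,0,0],[0,0,0]],[[0,0,0],[0,0,0]]]'

```text
t: 5.53
eef_pos: [0.5541, 0.0776, 0.0599]
tool_rot: [-0.595, 0.595, 0.383, -0.381]
contact_force: [1.6, 4.0, 9.5]
gripper_width: -0.002
```

Emit:
play_rows --increments '[[[-0.003,0,0],[0,0,0]],[[-0.003,0,0],[0,0,0]],[[-0.003,0,0],[0,0,0]],[[-0.003,0,0],[0,0,0]],[[0,0,0],[0,0,0]]]'

```text
t: 5.95
eef_pos: [0.5456, 0.0636, 0.0577]
tool_rot: [0.596, -0.595, -0.38, 0.383]
contact_force: [-0.6, -0.9, 1.1]
gripper_width: -0.001
```

The tip dipped (z 57.7 mm, force down to 1 N). I'll go a little further to be well inside the notch.

Emit:
play_rows --increments '[[[-0.003,0,0],[0,0,0]],[[-0.003,0,0],[0,0,0]],[[-0.002,0,0],[0,0,0]],[[0,0.001,0],[0,0,0]],[[0,0,0],[0,0,0]],[[0,0,0],[0,0,0]]]'

```text
t: 6.45
eef_pos: [0.5428, 0.0572, 0.0569]
tool_rot: [0.595, -0.595, -0.381, 0.383]
contact_force: [-0.3, -0.7, 1.5]
gripper_width: -0.004
```

Run:
```python
from h import *
goal([-5,0,-18],Y)
```

```text
t 6.45 pos [0.5428 0.0572 0.0569] store xyz mm [-5.9  4.5 -3.1] F(store) [-0.01 -0.74  1.51] w -0.004
shift in tool axes mm [-4.4 14.9 -0.9] in goal-tool axes [-4.5 14.9 -0.9] rotvec deg [-0.12 -0.02 -0.14]
```

Emit:
play_rows --increments '[[[0,0.002,0],[0,0,0]],[[0,0.002,0],[0,0,0]],[[0,0.002,0],[0,0,0]],[[0,0,0],[0,0,0]],[[0,0,0],[0,0,0]]]'

```text
t: 6.87
eef_pos: [0.543, 0.0575, 0.0509]
tool_rot: [0.595, -0.595, -0.381, 0.383]
contact_force: [0.2, -1.3, 1.7]
gripper_width: 0.003
```

Emit:
play_rows --increments '[[[0,0.002,0],[0,0,0]],[[0,0.002,0],[0,0,0]],[[0,0.001,0],[0,0,0]],[[0,0,0],[0,0,0]],[[0,0,0],[0,0,0]]]'

```text
t: 7.28
eef_pos: [0.5431, 0.0575, 0.046]
tool_rot: [0.595, -0.595, -0.381, 0.383]
contact_force: [-1.1, -1.4, 2.2]
gripper_width: 0.001
```

Emit:
play_rows --increments '[[[0,0.002,0],[0,0,0]],[[0,0.002,0],[0,0,0]],[[0,0.001,0],[0,0,0]],[[0,0,0],[0,0,0]],[[0,0,0],[0,0,0]]]'

```text
t: 7.7
eef_pos: [0.5432, 0.0575, 0.0418]
tool_rot: [0.595, -0.595, -0.381, 0.382]
contact_force: [-2.2, -2.3, 12.4]
gripper_width: 0.003
```

Emit:
play_rows --increments '[[[0,0.001,0],[0,0,0]],[[0,0,0],[0,0,0]],[[0,0,0],[0,0,0]],[[0,0,0],[0,0,0]]]'

```text
t: 8.03
eef_pos: [0.5432, 0.0575, 0.0415]
tool_rot: [0.596, -0.595, -0.381, 0.382]
contact_force: [-5.9, -1.5, 20.3]
gripper_width: 0.001
```

Run:
```python
from h import *
from station import read_camera
goal([-5,0,60],Y)
a=read_camera("scene")
cv2.imwrite("pics/c2.png",cv2.resize(a["color"][120:320,220:420],(600,600),interpolation=2)[...,::-1])
```

```text
t 8.03 pos [0.5432 0.0575 0.0415] store xyz mm [ -5.7   4.9 -18.5] F(store) [-4.74 -3.87 20.33] w 0.001
shift in tool axes mm [ -5.  -78.5  -0.5] in goal-tool axes [ -4.9 -78.5  -0.7] rotvec deg [-0.11 -0.03 -0.07]
```

View pics/c2.png

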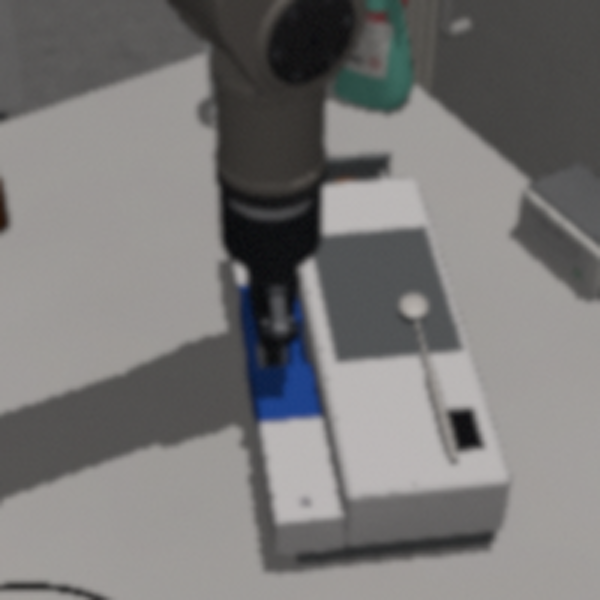

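The tip is at the stop, 18.6 mm down at 20 N. The drawer is visible out at the far left end, around (355,168). Withdrawing now.

Emit:
play_rows --increments '[[[0,-0.004,0],[0,0,0]],[[0,-0.006,0],[0,0,0]],[[0,-0.01,0],[0,0,0]],[[0,-0.02,0],[0,0,0]],[[0,-0.025,0],[0,0,0]],[[0,-0.025,0],[0,0,0]],[[0,-0.025,0],[0,0,0]],[[0,-0.025,0],[0,0,0]],[[0,-0.02,0],[0,0,0]],[[-0.02,-0.01,0],[0,0,0]],[[-0.025,0,0],[0,0,0]],[[-0.03,0,0],[0,0,0]],[[-0.03,0,0],[0,0,0]],[[-0.03,0,0],[0,0,0]],[[-0.03,0,0],[0,0,0]],[[-0.02,0,0],[0,0,0]],[[-0.01,0,0],[0,0,0]],[[0,0,0],[0,0,0]],[[0,0,0],[0,0,0]],[[0,0,0],[0,0,0]]]'

```text
t: 9.75
eef_pos: [0.4629, -0.1179, 0.2105]
tool_rot: [0.595, -0.594, -0.382, 0.383]
contact_force: [0.0, 0.1, -0.2]
gripper_width: -0.004
```

Run:
```python
from h import *
from station import read_camera
st()
a=read_camera("scene");b=read_camera("top");np.savez("top1.npz",**b)
# change outside the arm: drawer front in top view; drawer end line along Y at 50..70 mm height
A=cv2.resize(a["color"][110:350,180:420],(400,400),interpolation=2);B=cv2.resize(b["color"][130:330,170:370],(400,400),interpolation=2)
cv2.imwrite("pics/c3.png",np.hstack([A,B])[...,::-1])
# predicted pixels (top) of drawer top edge at out=0 and 45 mm
u=cv2.Rodrigues(b["R"])[0]
W=np.array([M+S@np.array([x,.176+d,.010]) for d in(0,.045) for x in(-.02,.12)])
print(cv2.projectPoints(W,u,b["t"],b["intrinsics"],b["dist_coeffs"])[0].reshape(-1,2).round(1))
d=cv2.absdiff(b["color"],np.load("top0.npz")["color"]).max(2);print(np.argwhere(d[120:320,150:260]>40).shape)
```

```text
t 9.75 pos [ 0.4629 -0.1179  0.2105] store xyz mm [  -5.5 -188.   150.5] F(store) [-0.03  0.07 -0.15] w -0.004
[[245.6 214.3]
 [266.7 170. ]
 [231.  208. ]
 [252.3 164. ]]
(319, 2)
```

View pics/c3.png

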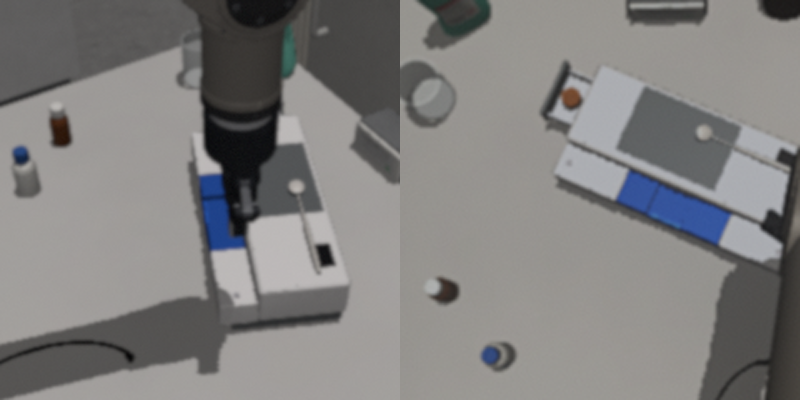

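The top view shows the drawer out at the store's left end. Its front runs from about (545,112) to (566,66) in the crop, which fits the line predicted for 45 mm out. The vials, jar and mirror look unmoved, and the hand is clear.

```bash
python3 -c "
from station import hand_in
print(hand_in())"
```

```text
the job is handed in; nothing more can be done
None
```

The sample drawer is open, the hand is clear, and the job is handed in at about 10 s on the robot's clock.

- **Sweep:** I ran the closed fingertip along the ledge from near its left end towards −y. It dipped near the middle of the ledge, where the force dropped from about 9 N to 1 N.
- **Press:** I pressed down there to the stop. The tip ended about 18.6 mm below the ledge top at about 20 N, against the expected 18 mm.
- **Last checks:** In the final top picture the drawer front fits the line predicted for 45 mm out, to within a pixel or so. The contact force is about zero. The vials, jar and mirror look unmoved by eye. The tape and remote control were outside that last crop, and the arm never went near them.
- **Error on the way:** My first transit move was sent in mm instead of metres, so the rows were clipped to their maximum. It overshot at 0.23 m height without touching anything, and I corrected it.

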